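# Seat the sliding shelf board and turn its keeper

### The job

The white shelf board on the low bench stand is not home yet: with a fingertip, push it along its rails toward the longer bare stretch of rail, until you feel it drop into the locating notches and it lies flat on the rails. Then push the small steel keeper round by its upright post until it points straight across the stand, over the board, to lock it. Do not grasp or lift anything: the two little glass bottles ride along on the board, standing and untouched, and the glassware and stopper round the stand are left alone.

Things in the scene. Friction and masses are not known exactly. Their poses are not given: they have to be found in the camera images.
- stand: fixed low bench stand: two wooden rails along its y, rail tops z 50 mm, aluminium guide strips outside them up to z 62. Origin: its centre on the worktop. 162 wide (x), 340 long (y), ends open, 112 mm clear between the rails (cross ties only below z 20). Push the board to +y. Each rail has notches 13 mm wide (y), 9 deep, centred at y -30 and +90. Rails go on past them: a fast push overshoots
- board: loose white shelf board, 150 (x) x 180 (y) x 10 mm, about 0.45 kg. Origin: centre of underside; axes as the stand's. Two 10 mm cross rods at y -60 and +60 stand 8 mm below it and slide on the rails (underside then 58 mm over the worktop). Home: origin at stand y +30 (1.5 mm play), underside on the rails at 50 mm. Starts 50 to 95 mm short of that, toward -y
- board_push_edge (a point): middle of the board's rear end face (the -y end, half way up its thickness): the place to push toward the stand's +y
- keeper (a joint): angle of the steel keeper, a flat bar 14 wide, 8 thick, 70 mm from pivot to tip, light friction, stays where left. 0 = along the stand's -y beside the board, negative = leaning outward (+x), 1.57 = along -x, across, over the board (stop 1.6). Grows clockwise from above. Underside 63 mm over the worktop: clears a seated board by 3 mm, strikes one not dropped. Starts -0.45 to 0.08
- keeper_post (a point): top centre of the keeper's upright round post, 10 mm diameter, 24 mm tall above the bar (z = 71 to 95 mm over the worktop), 60 mm from the pivot: push it here
- keeper_pivot (a point): pivot axis of the keeper, at the bar's upper face (71 mm over the worktop), on a 23 x 30 mm bracket outside the stand's +x strip, at stand x +92, y -20 mm; a 3 mm screw head stands on the bar here
- stopper_bottle: small stoppered glass bottle, 32 mm diameter, 63 mm tall, standing loose on the board's front (+y) half. Origin: centre of its underside
- weighing_bottle: small open glass jar, 34 mm diameter, 40 mm tall, standing loose on the board's front (+y) half. Origin: centre of its underside
- beaker_100: glass beaker, 54x58x70 mm, loose on the worktop on the stand's +x side; leave alone. Origin: centre of its underside
- flask_conical: conical flask, 80 mm diameter, 126 mm tall, loose on the worktop on the stand's +x side; leave alone. Origin: centre of its underside
- stopper_1: rubber stopper, 26 mm diameter, 26 mm tall, loose on the worktop beyond the stand's +y end; leave alone. Origin: centre of its underside
Mind the look-alikes: they are no part of the job. There is more than one size of the board; the job needs the largest.

How it is judged:
By the outcome, as a careful person would: the job done as asked, in the order asked, and still so for the second after the job is handed in, with the robot touching nothing.
It also fails if it takes over 48 s, if anything falls off the work surface, if the arm or the gripper's body presses on something with over 40 N, if the wrist force passes 120 N, or if a joint passes its speed limit or range.

### The arm

A 7-joint arm with a two-finger parallel gripper is mounted at the origin on a cart in front of the work surface, level with it; the furniture and walls round the work are solid. World frame = base frame: x ahead of the robot, y to its left, z up, the work surface at z = 0. Lengths are in mm, angles in rad, forces in N, time in s.
With the tool pointing down it reaches from about 375 to 925 mm from the base axis. Payload 3.1 kg.
Tool frame: the origin (TCP) lies midway between the tips of the shut fingers; the grasp point (between the pads) lies 19 mm behind it (robot.grip_depth is the distance from the TCP to the grasp point, in mm); x points along the fingers, z is the direction in which the jaws open and shut, and the axes are right-handed (so a half turn about x gives the same grasp; the last joint's range is limited). The gripper opens to 85 mm and grips with 20 to 120 N. Pads are 22 mm wide; open, the fingers measure 114 mm over their backs; the gripper's body (76 mm by 85 mm) begins 54 mm behind the grasp point. The pads swing forward as they close: fully open they stand 13 mm farther back than shut.
Start: joints at [-1.213, 0.383, 0.044, 1.598, -0.018, 1.161, -0.05], TCP at [286.096, 583.654, 231.269] pointing down, gripper open.
Joint ranges: [-2.61, 2.61], [-0.41, 2.15], [-1.48, 1.57], [0, 2.5], [-1.57, 4.71], [0.05, 1.97], [-2.85, 2.85]. Speed limits (rad/s): [2.79, 2.79, 3.14, 3.14, 3.14, 3.14, 3.14].

### API

Orientations are given as a unit quaternion [w, x, y, z].
In Python, from rig import readout, cams, ticket, robot gives the robot as it stands. The module is installed in compiled form; this text tells all that it offers.
- The arm moves only by the shell command python3 -m handwheel 'ROWS' [FORCE]. ROWS is JSON, a list of rows, each an object with "grip": the finger opening in mm, from 0 to 85.4; "translation": the shift along the tool's x, y, z in units of 20 mm (1.0 is 20 mm), a list of three; "turn": the turn about the tool's x in units of pi/4 rad (1.0 is pi/4 rad). In form: [{"grip": grip, "translation": [x, y, z], "turn": turn}, ...]. A call has 1 to 12 rows; each row shifts and turns the commanded pose from where the row before left it, along the tool's axes as they then stand; what a row does not reach is not made up. A row lasts 1/12 s, in which the tool goes at most 41.7 mm and 7.16 degrees, less where a joint would pass 70% of its speed; a pose out of reach is approached as far as the arm can. A call with a number of a shift or a turn outside -1 to 1 is refused whole. A call with a gripper value outside its range is refused whole. The fingers move at their own pace and stop on an object; FORCE is the grip in N (left out, the last holds). Time passes only in rows, so rows that do not move let the fingers close. It gives the time, the measured TCP pose, the force and the opening at its end, in the units of the state.
- readout.state(): the state, without advancing time (a new reading comes with each control period).
- cams.grab_frame(name): name is "scene" or "top"; returns a dict with "frame" (384x512x3 uint8, red, green, blue), "depth" (384x512 float32, mm along the optical axis (not along the pixel's ray), 0 where there is no reading), "fx", "fy", "cx", "cy" (pixels), "R" (3x3) and "t" (3): a world point X has camera coordinates R X + t. Camera axes: x right, y down, z forward; pixel columns grow to the right and rows downward; lengths in mm; the calibration is good to about 2 mm. A picture is of the moment at which its call begins.
- ticket.sign_off(): hands the job in, once; it reports no verdict.
The state is a dict: "time_s": time; "qpos": joint angles; "qvel": joint speeds; "joint_torque": joint torques, N m; "eef_pos": TCP position; "tcp_rot": TCP orientation; "wrist_force": force on the tool from outside, world axes, zero at the start; "torque": the same for the moment, N m; "grip_width": finger opening in mm.
Only numpy, scipy, OpenCV 4.12 (cv2) and the standard library are available. Lean on these libraries where they do the work, as an engineer would, in place of code of your own. Each camera call takes 0.05 s, during which the arm holds its last target. There are 200 camera calls.

## Working session

There is one attempt and no reset: what is moved stays moved. The work goes in short steps, Python scripts to look and compute and a shell command to move; the robot and the scene stay as the last step left them, time stands still between calls to the robot, and variables do not carry over. Pictures are saved under pics/ and viewed, about 8 in all and at most 12, crops included, and the job is handed in when it is done.

```bash
mkdir -p pics; cat > h.py <<'E'
import numpy as np, cv2
from rig import readout, cams
def grab(n,tag):
    f=cams.grab_frame(n); np.savez(f'pics/{tag}.npz',**f)
    cv2.imwrite(f'pics/{tag}.png',f['frame'][:,:,::-1]); return f
def load(tag): return dict(np.load(f'pics/{tag}.npz'))
def plane(f,u,v,z):
    R,t=f['R'],f['t']; c=-R.T@t
    d=R.T@np.array([(u-f['cx'])/f['fx'],(v-f['cy'])/f['fy'],1]); return c+d*(z-c[2])/d[2]
def proj(f,X):
    p=f['R']@np.array(X)+f['t']; return np.array([f['fx']*p[0]/p[2]+f['cx'],f['fy']*p[1]/p[2]+f['cy']])
def cloud(f):
    v,u=np.mgrid[:384,:512]; d=f['depth']
    P=np.stack([(u-f['cx'])/f['fx']*d,(v-f['cy'])/f['fy']*d,d],-1)
    return (P-f['t'])@f['R']
E
python3 - <<'E'
from h import *
a=grab('top','top0');b=grab('scene','sc0')
for f in (a,b): print(f['R'].round(2).tolist(),(-f['R'].T@f['t']).round(),f['fx'])
cv2.imwrite('pics/both0.png',cv2.resize(np.hstack([a['frame'],b['frame']])[:,:,::-1],(800,300)))
s=readout.state();print(s)
E
```

```text
[[0.01, -1.0, -0.02], [-0.99, -0.01, -0.1], [0.1, 0.03, -0.99]] [ 410.   -8. 1362.] 437.94372967000004
[[0.5, -0.87, 0.02], [-0.43, -0.27, -0.86], [0.75, 0.42, -0.51]] [-336. -487.  663.] 419.7469632315111
{'time_s': 0.1, 'qpos': array([-1.21281064,  0.38376213,  0.04383565,  1.59941323, -0.01788428,
        1.16120089, -0.04992479]), 'qvel': array([ 0.00019418, -0.00328787, -0.00033092, -0.00244478,  0.00135191,
       -0.00027612,  0.00043415]), 'joint_torque': array([ 2.65164301e-03, -4.34729540e+01,  1.02914002e+00, -2.50456291e+01,
        1.08292731e-02,  5.43801681e-03, -4.11280183e-06]), 'eef_pos': array([285.73839143, 582.87739253, 230.00874233]), 'tcp_rot': array([ 0.59933283, -0.37461652,  0.60071297,  0.3736396 ]), 'wrist_force': array([ 0.02002985,  0.465139  , -0.17218156]), 'torque': array([-0.00973669,  0.0141555 ,  0.02804847]), 'grip_width': 85.40973283215696}
```

View pics/top0.png

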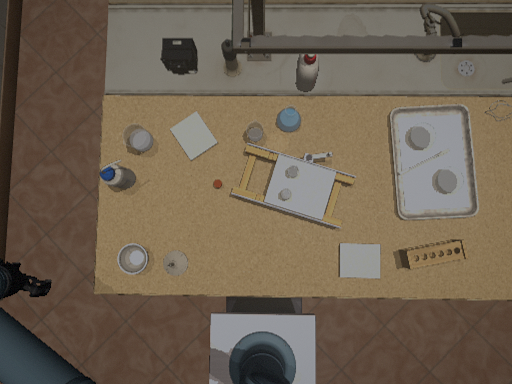

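View pics/sc0.png

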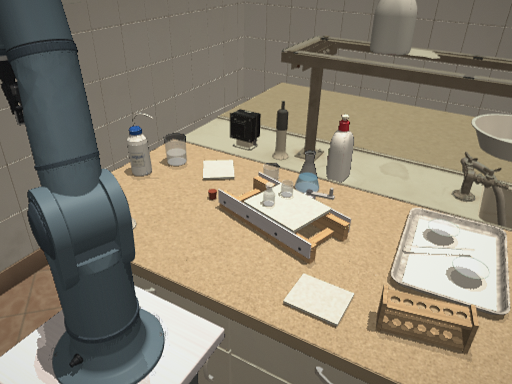

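The top view shows the stand at about (292,187). The board on it is at (302,187), with the bottles at (292,172) and (285,194) on its left (+y) half. The keeper is at (318,157), the red stopper at (217,184), the beaker at (255,133) and the flask at (289,119).

White look-alike boards are at (194,136) and (360,260), both lying on the worktop. The one I want is the largest, on the stand.

```bash
python3 - <<'E'
from h import *
f=load('top0');P=cloud(f)
reg=np.zeros((384,512),bool);reg[135:235,225:360]=1
z=P[:,:,2]
# white strips/board mask
m=((z>30)&(z<85)&reg).astype(np.uint8)
n,l,s,c=cv2.connectedComponentsWithStats(m)
i=1+np.argmax(s[1:,4]);print(s[1:][s[1:,4]>20].tolist())
q=P[l==i][:,:2].astype(np.float32)
r=cv2.minAreaRect(q);print('stand rect',r)
hsv=cv2.cvtColor(f['frame'],cv2.COLOR_RGB2HSV)
w=((hsv[:,:,1]<40)&(hsv[:,:,2]>170)&(z>55)&(z<75)&reg).astype(np.uint8)
w=cv2.morphologyEx(w,cv2.MORPH_OPEN,np.ones((5,5)))
cs,_=cv2.findContours(w,0,2);cc=max(cs,key=cv2.contourArea)
print('board z',np.median(z[w>0]))
B=np.array([plane(f,u,v,68)[:2] for u,v in cc[:,0]],np.float32);print('board rect',cv2.minAreaRect(B))
cr=cv2.resize(f['frame'][130:240,220:365],None,fx=5.5,fy=5.4,interpolation=2)[:,:,::-1]
cv2.imwrite('pics/crop0.png',cr)
E
```

```text
[[248, 135, 14, 5, 38], [231, 142, 125, 86, 4296]]
stand rect ((557.1301879882812, -93.98225402832031), (340.015869140625, 203.08047485351562), 73.06671905517578)Traceback (most recent call last):
  File "<stdin>", line 14, in <module>
ValueError: max() iterable argument is empty
```

```bash
cat >> h.py <<'E'
A=np.radians(73.07); YS=np.array([np.cos(A),np.sin(A)]); XS=np.array([np.sin(A),-np.cos(A)])
E
python3 - <<'E'
from h import *
f=load('top0');P=cloud(f);z=P[:,:,2]
reg=np.zeros((384,512),bool);reg[140:235,225:360]=1
m=((z>30)&(z<85)&reg)
o=np.array([557.13,-93.98])
d=P[:,:,:2]-o; X=d@XS;Y=d@YS
m&=(abs(X)<130)&(abs(Y)<190)
for lo in range(-110,110,5):
    k=m&(X>=lo)&(X<lo+5)
    if k.sum()>3: print(lo,k.sum(),Y[k].min().round(),Y[k].max().round(),np.median(z[k]).round(1))
hsv=cv2.cvtColor(f['frame'],cv2.COLOR_RGB2HSV)
print(hsv[187,310],hsv[200,300],P[187,310],P[200,300])
cr=cv2.resize(f['frame'][130:240,220:365],None,fx=5.5,fy=5.4,interpolation=2)[:,:,::-1]
cv2.imwrite('pics/crop0.png',cr)
E
```

```text
-105 19 -164.0 141.0 44.8
-100 208 -168.0 169.0 61.0
-95 213 -170.0 168.0 53.8
-90 188 -169.0 170.0 65.2
-85 189 -170.0 168.0 64.1
-80 189 -170.0 170.0 64.7
-75 109 -109.0 165.0 67.6
-70 97 -110.0 69.0 68.2
-65 89 -109.0 67.0 68.4
-60 87 -110.0 69.0 69.2
-55 84 -109.0 67.0 68.1
-50 83 -110.0 69.0 68.3
-45 87 -109.0 68.0 68.1
-40 94 -110.0 69.0 68.4
-35 105 -110.0 68.0 68.3
-30 98 -110.0 69.0 68.3
-25 102 -109.0 67.0 67.9
-20 102 -110.0 69.0 68.5
-15 101 -109.0 67.0 68.2
-10 106 -110.0 69.0 68.4
-5 97 -109.0 67.0 68.2
0 93 -110.0 69.0 68.3
5 93 -110.0 68.0 68.2
10 102 -108.0 69.0 68.1
15 88 -110.0 68.0 68.4
20 103 -110.0 68.0 68.1
25 93 -110.0 68.0 69.5
30 91 -111.0 68.0 68.4
35 186 -168.0 169.0 62.4
40 192 -167.0 170.0 63.8
45 183 -169.0 168.0 64.6
50 192 -169.0 169.0 63.8
55 197 -169.0 169.0 59.3
60 90 -165.0 169.0 61.6
65 20 -34.0 -5.0 65.4
70 18 -37.0 -6.0 72.5
75 23 -43.0 -5.0 69.6
80 27 -59.0 -7.0 69.8
85 19 -69.0 -33.0 71.0
90 19 -81.0 -41.0 71.4
95 15 -85.0 -55.0 70.9
100 5 -84.0 -63.0 71.8
[108   8 160] [114   8 160] [ 530.5334372  -138.80037145   67.41087437] [ 491.47808487 -108.8927796    72.03720473]
```

View pics/crop0.png

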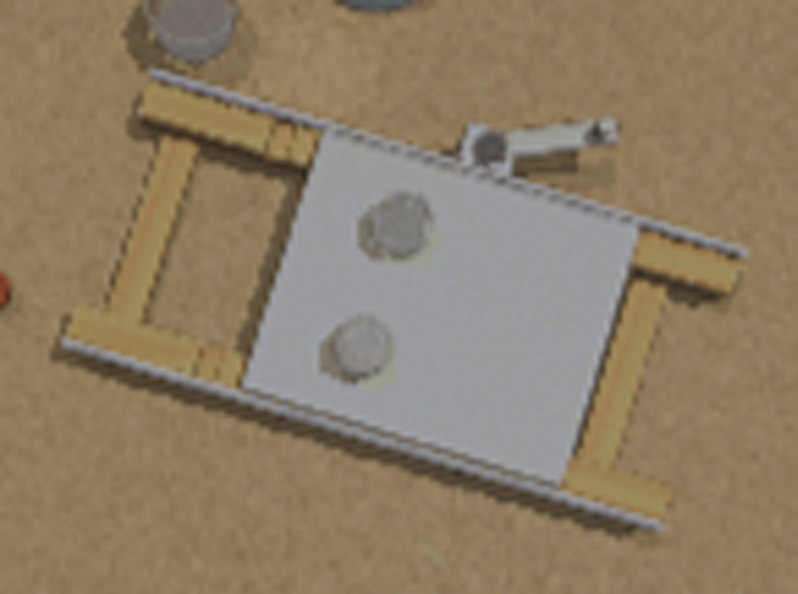

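Confirmed: the board is on the stand with its rear edge at stand y −110 and its origin near −20.5, so it needs a push of about 50 mm. The empty notches are at crop (285,138) and (215,362), and the keeper leans outward. Next I work out the tool axes, post and flask positions.

```bash
cat >> h.py <<'E'
O=np.array([557.13,-93.98])-19.6*XS
def tost(p): d=np.array(p)[...,:2]-O; return np.stack([d@XS,d@YS],-1)
def tow(x,y): return O+x*XS+y*YS
from scipy.spatial.transform import Rotation as Ro
def tool():
    s=readout.state(); q=s['tcp_rot']; return s,Ro.from_quat([q[1],q[2],q[3],q[0]]).as_matrix()
def rel(x,y,z):
    "shift in tool units to stand point"
    s,M=tool(); return (M.T@(np.r_[tow(x,y),z]-s['eef_pos'])/20).round(2)
def stat():
    s,M=tool(); print('t',round(s['time_s'],2),'stand',tost(s['eef_pos']).round(1),'z',s['eef_pos'][2].round(1),'F',s['wrist_force'].round(1),'toolx',M[:,0].round(3),'toolyz in stand',[round(float(a),3) for a in (M[:2,1]@XS,M[:2,1]@YS,M[:2,2]@XS,M[:2,2]@YS)],'grip',s['grip_width'].round(1))
E
python3 - <<'E'
from h import *
stat()
print('q',readout.state()['qpos'].round(2))
f=load('top0');P=cloud(f);S=tost(P);z=P[:,:,2]
k=(z>82)&(z<100)&(S[...,0]>85)&(S[...,0]<140)&(S[...,1]<-40)&(S[...,1]>-110);print('post',k.sum(),S[k].mean(0),z[k].max() if k.any() else 0)
k=(z>68.)&(z<82)&(S[...,0]>85)&(S[...,0]<140)&(S[...,1]<-10)&(S[...,1]>-110);print('bar',k.sum(),S[k].mean(0))
for n,(u,v,h) in dict(flask=(289,118,110),beaker=(255,133,70),stop=(217,184,26),b1=(292,172,110),b2=(285,194,110),post=(329,154,95)).items(): print(n,tost(plane(f,u,v,h)).round(),P[v,u].round())
for x,y,zz in[(0,-140,180),(0,-140,45)]: print(rel(x,y,zz),tow(x,y))
E
```

```text
Traceback (most recent call last):
  File "h.py", line 27, in stat
    s,M=tool(); print('t',round(s['time_s'],2),'stand',tost(s['eef_pos']).round(1),'z',s['eef_pos'][2].round(1),'F',s['wrist_force'].round(1),'toolx',M[:,0].round(3),'toolyz in stand',[round(float(a),3) for a in (M[:2,1]@XS,M[:2,1]@YS,M[:2,2]@XS,M[:2,2]@YS)],'grip',s['grip_width'].round(1))
                                                                                                                                                                                                                                                                          ^^^^^^^^^^^^^^^^^^^^^
AttributeError: 'float' object has no attribute 'round'
```

```bash
sed -i "s/s\['grip_width'\].round(1)/round(s['grip_width'],1)/" h.py
python3 - <<'E'
from h import *
stat()
print('q',readout.state()['qpos'].round(2))
f=load('top0');P=cloud(f);S=tost(P);z=P[:,:,2]
k=(z>82)&(z<100)&(S[...,0]>85)&(S[...,0]<140)&(S[...,1]<-40)&(S[...,1]>-110);print('post',k.sum(),S[k].mean(0),z[k].max() if k.any() else 0)
k=(z>68.)&(z<82)&(S[...,0]>85)&(S[...,0]<140)&(S[...,1]<-10)&(S[...,1]>-110);print('bar',k.sum(),S[k].mean(0))
for n,(u,v,h) in dict(flask=(289,118,110),beaker=(255,133,70),stop=(217,184,26),b1=(292,172,110),b2=(285,194,110),post=(329,154,95)).items(): print(n,tost(plane(f,u,v,h)).round(),P[v,u].round())
for x,y,zz in[(0,-140,180),(0,-140,45)]: print(rel(x,y,zz),tow(x,y))
E
```

```text
t 0.1 stand [-437.1  568.5] z 230.0 F [ 0.   0.5 -0.2] toolx [-0.001 -0.002 -1.   ] toolyz in stand [-0.987, 0.16, 0.16, 0.987] grip 85.4
q [-1.21  0.38  0.04  1.6  -0.02  1.16 -0.05]
post 11 [117.53508032 -73.80699018] 97.21047915796724
bar 102 [103.76870191 -44.20203576]
flask [177.  69.] [734. -75.  86.]
beaker [114. 154.] [706.  27.   4.]
stop [-64. 221.] [542. 142.  23.]
b1 [28. 14.] [574. -85.  75.]
b2 [-38.  15.] [505. -62. 128.]
post [113. -74.] [ 626. -192.   89.]
[  2.58 -27.23 -31.48] [ 497.61100004 -222.20499228]
[  9.33 -27.23 -31.46] [ 497.61100004 -222.20499228]
```

```bash
python3 -m handwheel '[{"grip":0,"translation":[0,0,-0.3],"turn":-0.1},{"grip":0,"translation":[0,-0.2,-0.6],"turn":-0.1},{"grip":0,"translation":[0,-0.6,-1],"turn":0},{"grip":0,"translation":[0,-0.6,-1],"turn":0},{"grip":0,"translation":[0,-0.6,-1],"turn":0},{"grip":0,"translation":[0,-0.6,-1],"turn":0},{"grip":0,"translation":[0,-0.6,-1],"turn":0},{"grip":0,"translation":[0,-0.6,-1],"turn":0},{"grip":0,"translation":[0,-0.6,-1],"turn":0},{"grip":0,"translation":[0,-0.6,-1],"turn":0},{"grip":0,"translation":[0,-0.6,-1],"turn":0},{"grip":0,"translation":[0,-0.6,-1],"turn":0}]' && python3 -c "
from h import *
stat();print(rel(0,-150,150))"
```

```text
time_s: 1.1
eef_pos: [338.4, 337.6, 230.8]
tcp_rot: [0.568, -0.42, 0.569, 0.42]
wrist_force: [0.1, -0.6, 0.0]
grip_width: 0.2
t 1.1 stand [-315.3  349.2] z 230.8 F [ 0.1 -0.6  0. ] toolx [-0.001 -0.001 -1.   ] toolyz in stand [-1.0, 0.003, 0.003, 1.0] grip 0.2
[  4.05 -15.85 -24.91]
```

```bash
R='' ; python3 -m handwheel '[{"grip":0,"translation":[0,-0.6,-1],"turn":0},{"grip":0,"translation":[0,-0.7,-1],"turn":0},{"grip":0,"translation":[0,-0.7,-1],"turn":0},{"grip":0,"translation":[0,-0.7,-1],"turn":0},{"grip":0,"translation":[0,-0.7,-1],"turn":0},{"grip":0,"translation":[0,-0.7,-1],"turn":0},{"grip":0,"translation":[0,-0.7,-1],"turn":0},{"grip":0,"translation":[0,-0.7,-1],"turn":0},{"grip":0,"translation":[0,-0.7,-1],"turn":0},{"grip":0,"translation":[0,-0.7,-1],"turn":0},{"grip":0,"translation":[0,-0.7,-1],"turn":0},{"grip":0,"translation":[0,-0.7,-1],"turn":0}]' && python3 -m handwheel '[{"grip":0,"translation":[0,-0.7,-1],"turn":0},{"grip":0,"translation":[0,-0.7,-1],"turn":0},{"grip":0,"translation":[0,-0.7,-1],"turn":0},{"grip":0,"translation":[0,-0.7,-1],"turn":0},{"grip":0,"translation":[0,-0.7,-1],"turn":0},{"grip":0,"translation":[0,-0.7,-1],"turn":0},{"grip":0,"translation":[0,-0.7,-1],"turn":0},{"grip":0,"translation":[0,-0.7,-1],"turn":0},{"grip":0,"translation":[0,-0.7,-1],"turn":0},{"grip":0,"translation":[0,-0.6,-1],"turn":0},{"grip":0,"translation":[0,-0.5,-1],"turn":0},{"grip":0,"translation":[0,0,-1],"turn":0}]' && python3 -c "
from h import *
stat();print(rel(0,-150,45))"
```

```text
time_s: 2.1
eef_pos: [426.3, 59.6, 230.9]
tcp_rot: [0.569, -0.42, 0.569, 0.42]
wrist_force: [0.4, 0.1, -0.0]
grip_width: 0.0
time_s: 3.1
eef_pos: [498.6, -213.1, 231.0]
tcp_rot: [0.568, -0.421, 0.569, 0.42]
wrist_force: [0.2, 0.6, -0.1]
grip_width: 0.4
t 3.1 stand [  -1.7 -131. ] z 231.0 F [ 0.2  0.6 -0.1] toolx [ 0.    -0.001 -1.   ] toolyz in stand [-1.0, 0.002, 0.002, 1.0] grip 0.4
[ 9.3  -0.08 -0.94]
```

```bash
python3 -m handwheel '[{"grip":0,"translation":[0.5,-0.1,-1],"turn":0},{"grip":0,"translation":[1,0,0],"turn":0},{"grip":0,"translation":[1,0,0],"turn":0},{"grip":0,"translation":[1,0,0],"turn":0},{"grip":0,"translation":[1,0,0],"turn":0},{"grip":0,"translation":[1,0,0],"turn":0},{"grip":0,"translation":[1,0,0],"turn":0},{"grip":0,"translation":[1,0,0],"turn":0},{"grip":0,"translation":[1,0,0],"turn":0},{"grip":0,"translation":[0.6,0,0],"turn":0},{"grip":0,"translation":[0.2,0,0],"turn":0},{"grip":0,"translation":[0,0,0],"turn":0}]' && python3 - <<'E'
from h import *
stat()
a=grab('top','top1');b=grab('scene','sc1')
cr=lambda f,r0,r1,c0,c1:cv2.resize(f['frame'][r0:r1,c0:c1],(400,400),interpolation=2)
cv2.imwrite('pics/v1.png',np.hstack([cr(a,120,240,240,360),cr(b,150,290,210,350)])[:,:,::-1])
E
```

```text
time_s: 4.1
eef_pos: [492.4, -231.3, 44.2]
tcp_rot: [0.568, -0.419, 0.569, 0.421]
wrist_force: [-0.3, -0.2, 0.9]
grip_width: 0.1
t 4.1 stand [  -2.3 -150.2] z 44.2 F [-0.3 -0.2  0.9] toolx [-0.003  0.001 -1.   ] toolyz in stand [-1.0, 0.003, 0.003, 1.0] grip 0.1
```

View pics/v1.png

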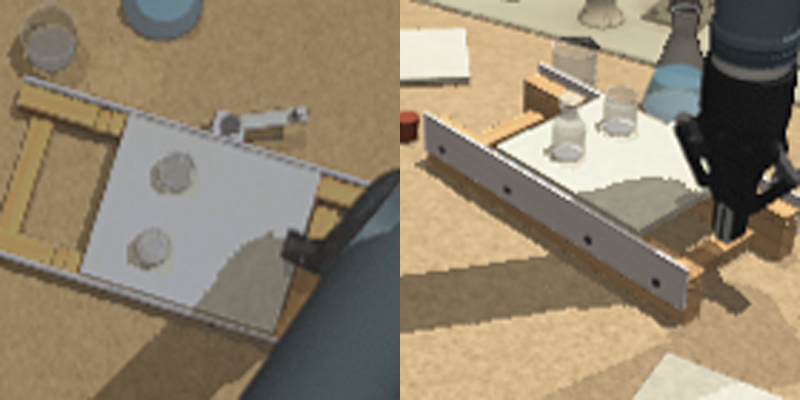

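The left pane (top) shows the gripper at (295,248) behind the board's rear edge, with the keeper bar clear outside. The right pane shows the fingertip at (728,225), below board level between the rails. I approach slowly.

```bash
python3 -m handwheel '[{"grip":0,"translation":[0,-0.1,0.1],"turn":0},{"grip":0,"translation":[0,0,0.1],"turn":0},{"grip":0,"translation":[0,0,0.1],"turn":0},{"grip":0,"translation":[0,0,0.1],"turn":0},{"grip":0,"translation":[0,0,0.1],"turn":0},{"grip":0,"translation":[0,0,0.1],"turn":0},{"grip":0,"translation":[0,0,0.1],"turn":0},{"grip":0,"translation":[0,0,0.1],"turn":0},{"grip":0,"translation":[0,0,0.1],"turn":0},{"grip":0,"translation":[0,0,0.1],"turn":0},{"grip":0,"translation":[0,0,0.1],"turn":0},{"grip":0,"translation":[0,0,0.1],"turn":0}]' && python3 -c "
from h import *
stat()"; python3 -m handwheel '[{"grip":0,"translation":[0,0,0.1],"turn":0},{"grip":0,"translation":[0,0,0.1],"turn":0},{"grip":0,"translation":[0,0,0.1],"turn":0},{"grip":0,"translation":[0,0,0.1],"turn":0},{"grip":0,"translation":[0,0,0.1],"turn":0},{"grip":0,"translation":[0,0,0.1],"turn":0}]' && python3 -c "
from h import *
stat()"
```

```text
time_s: 5.2
eef_pos: [502.5, -209.1, 45.3]
tcp_rot: [0.569, -0.42, 0.569, 0.42]
wrist_force: [-0.7, 0.3, -0.2]
grip_width: 0.1
t 5.2 stand [   0.9 -126.1] z 45.3 F [-0.7  0.3 -0.2] toolx [-0. -0. -1.] toolyz in stand [-1.0, 0.003, 0.003, 1.0] grip 0.1
time_s: 5.7
eef_pos: [505.8, -198.2, 45.3]
tcp_rot: [0.569, -0.42, 0.569, 0.42]
wrist_force: [-0.0, -1.3, -1.3]
grip_width: -0.1
t 5.7 stand [   0.8 -114.6] z 45.3 F [-0.  -1.3 -1.3] toolx [-0.    -0.001 -1.   ] toolyz in stand [-1.0, 0.004, 0.004, 1.0] grip -0.1
```

```bash
python3 -m handwheel '[{"grip":0,"translation":[0,0,0.1],"turn":0},{"grip":0,"translation":[0,0,0.1],"turn":0},{"grip":0,"translation":[0,0,0.1],"turn":0},{"grip":0,"translation":[0,0,0.1],"turn":0},{"grip":0,"translation":[0,0,0.1],"turn":0},{"grip":0,"translation":[0,0,0.1],"turn":0},{"grip":0,"translation":[0,0,0.1],"turn":0},{"grip":0,"translation":[0,0,0.1],"turn":0},{"grip":0,"translation":[0,0,0.1],"turn":0},{"grip":0,"translation":[0,0,0.1],"turn":0}]' && python3 - <<'E'
from h import *
stat()
f=grab('top','top2');P=cloud(f);S=tost(P);z=P[:,:,2]
k=(abs(z-65)<10)&(abs(S[...,0])<50)&(S[...,1]>20)
for lo in range(-50,50,20):
    q=k&(S[...,0]>lo)&(S[...,0]<lo+20); print(S[q][:,1].max().round(1) if q.any() else None, np.median(z[q]).round(1))
E
```

```text
time_s: 6.53
eef_pos: [511.9, -178.5, 45.2]
tcp_rot: [0.569, -0.42, 0.569, 0.42]
wrist_force: [-0.8, -1.6, 0.4]
grip_width: 0.0
t 6.53 stand [  0.9 -94.1] z 45.2 F [-0.8 -1.6  0.4] toolx [-0.  0. -1.] toolyz in stand [-1.0, 0.003, 0.003, 1.0] grip 0.0
512.1 68.3
526.3 67.5
527.5 68.1
524.6 67.9
500.6 69.1
```

```bash
cat >> h.py <<'E'
def front(tag):
    f=grab('top',tag);P=cloud(f);S=tost(P);z=P[:,:,2]
    k=(abs(z-62)<14)&(S[...,1]>20)&(S[...,1]<160)
    for lo in (-50,-30,-10,10,30):
        q=k&(S[...,0]>lo)&(S[...,0]<lo+20)&(abs(S[...,0])<50); print(np.percentile(S[q][:,1],99).round(1), np.median(z[q]).round(1))
E
python3 -c "
from h import *
front('top3')"
```

```text
99.0 67.5
98.5 68.2
98.4 68.1
99.1 67.9
98.3 69.0
```

```bash
python3 -m handwheel '[{"grip":0,"translation":[0,0,0.05],"turn":0},{"grip":0,"translation":[0,0,0.05],"turn":0},{"grip":0,"translation":[0,0,0.05],"turn":0},{"grip":0,"translation":[0,0,0.05],"turn":0},{"grip":0,"translation":[0,0,0.05],"turn":0},{"grip":0,"translation":[0,0,0.05],"turn":0},{"grip":0,"translation":[0,0,0.05],"turn":0},{"grip":0,"translation":[0,0,0.05],"turn":0},{"grip":0,"translation":[0,0,0.05],"turn":0},{"grip":0,"translation":[0,0,0.05],"turn":0},{"grip":0,"translation":[0,0,0.05],"turn":0},{"grip":0,"translation":[0,0,0.05],"turn":0}]' && python3 -m handwheel '[{"grip":0,"translation":[0,0,0.05],"turn":0},{"grip":0,"translation":[0,0,0.05],"turn":0},{"grip":0,"translation":[0,0,0.05],"turn":0},{"grip":0,"translation":[0,0,0.05],"turn":0}]' && python3 -c "
from h import *
stat();front('top4')"
```

```text
time_s: 7.63
eef_pos: [515.4, -167.2, 45.2]
tcp_rot: [0.569, -0.42, 0.569, 0.42]
wrist_force: [-0.9, -2.0, -1.0]
grip_width: 0.1
time_s: 7.97
eef_pos: [516.7, -162.7, 45.2]
tcp_rot: [0.569, -0.42, 0.569, 0.42]
wrist_force: [-0.5, -0.1, -0.0]
grip_width: 0.1
t 7.97 stand [  0.9 -77.6] z 45.2 F [-0.5 -0.1 -0. ] toolx [-0.     0.001 -1.   ] toolyz in stand [-1.0, 0.003, 0.003, 1.0] grip 0.1
114.5 67.4
114.2 67.4
114.6 67.8
114.4 67.4
114.6 67.6
```

```bash
for i in 1; do python3 -m handwheel '[{"grip":0,"translation":[0,0,0.05],"turn":0},{"grip":0,"translation":[0,0,0.05],"turn":0},{"grip":0,"translation":[0,0,0.05],"turn":0}]' && python3 -c "
from h import *
stat();front('top5')"; done;  python3 -m handwheel '[{"grip":0,"translation":[0,0,0.04],"turn":0},{"grip":0,"translation":[0,0,0.04],"turn":0}]' && python3 -c "
from h import *
stat();front('top6')"
```

```text
time_s: 8.27
eef_pos: [517.8, -159.8, 45.3]
tcp_rot: [0.569, -0.42, 0.568, 0.42]
wrist_force: [-0.1, -0.4, 0.4]
grip_width: 0.2
t 8.27 stand [  1.1 -74.4] z 45.3 F [-0.1 -0.4  0.4] toolx [ 0.     0.001 -1.   ] toolyz in stand [-1.0, 0.003, 0.003, 1.0] grip 0.2
118.7 60.7
118.4 60.3
118.3 60.0
118.5 60.1
118.5 61.1
time_s: 8.48
eef_pos: [518.0, -158.9, 45.3]
tcp_rot: [0.569, -0.42, 0.569, 0.42]
wrist_force: [0.4, 0.2, -0.5]
grip_width: -0.2
t 8.48 stand [  1.  -73.5] z 45.3 F [ 0.4  0.2 -0.5] toolx [-0.  0. -1.] toolyz in stand [-1.0, 0.003, 0.003, 1.0] grip -0.2
118.6 60.8
118.5 60.5
118.5 60.0
118.4 60.5
118.5 61.1
```

The board dropped: its top reads z≈60 all across, with no force. Now I retreat and go round to the outer side of the keeper post.

```bash
python3 -m handwheel '[{"grip":0,"translation":[0,0,-0.5],"turn":0},{"grip":0,"translation":[0,0,-1],"turn":0},{"grip":0,"translation":[-0.6,0,0],"turn":0},{"grip":0,"translation":[-1,0,0],"turn":0},{"grip":0,"translation":[-1,0,0],"turn":0},{"grip":0,"translation":[-1,0,0],"turn":0},{"grip":0,"translation":[-0.7,-0.7,0],"turn":0},{"grip":0,"translation":[0,-1,0],"turn":0},{"grip":0,"translation":[0,-1,0],"turn":0},{"grip":0,"translation":[0,-1,0],"turn":0},{"grip":0,"translation":[0,-1,0],"turn":0},{"grip":0,"translation":[0,-1,0],"turn":0}]' && python3 -m handwheel '[{"grip":0,"translation":[0,-1,0],"turn":0},{"grip":0,"translation":[0,-1,0.5],"turn":0},{"grip":0,"translation":[0,0,1],"turn":0},{"grip":0,"translation":[0.5,0,0],"turn":0},{"grip":0,"translation":[1,0,0],"turn":0},{"grip":0,"translation":[0.8,0,0],"turn":0},{"grip":0,"translation":[0.3,0,0],"turn":0},{"grip":0,"translation":[0,0,0],"turn":0}]' && python3 - <<'E'
from h import *
stat()
a=grab('top','top7');b=grab('scene','sc7')
cr=lambda f,r0,r1,c0,c1:cv2.resize(f['frame'][r0:r1,c0:c1],(400,400),interpolation=2)
cv2.imwrite('pics/v2.png',np.hstack([cr(a,120,240,240,360),cr(b,150,290,230,370)])[:,:,::-1])
E
```

```text
time_s: 9.53
eef_pos: [618.7, -221.9, 131.9]
tcp_rot: [0.569, -0.42, 0.569, 0.42]
wrist_force: [0.6, 0.1, -0.5]
grip_width: -0.1
time_s: 10.2
eef_pos: [661.9, -204.3, 76.1]
tcp_rot: [0.568, -0.418, 0.571, 0.421]
wrist_force: [-0.4, 0.7, 0.2]
grip_width: 0.1
t 10.2 stand [152.  -75.1] z 76.1 F [-0.4  0.7  0.2] toolx [-0.006  0.001 -1.   ] toolyz in stand [-1.0, 0.005, 0.005, 1.0] grip 0.1
```

View pics/v2.png

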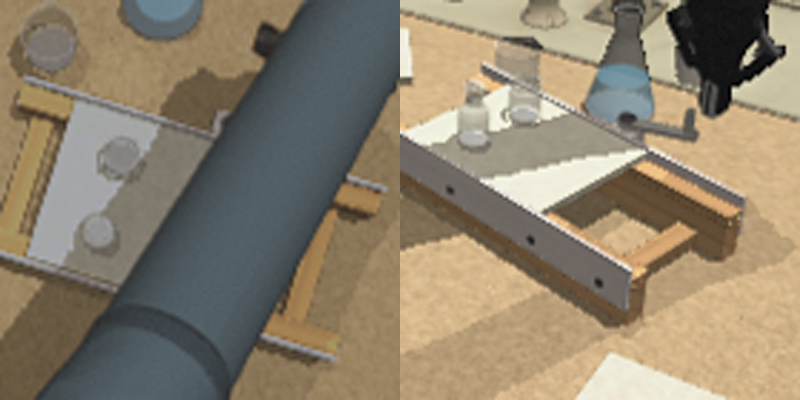

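Right pane: the fingertip at (713,100) is outside the post at (690,125), and both bottles are standing on the seated board. I push toward −x.

```bash
python3 -m handwheel '[{"grip":0,"translation":[-0.1,0.2,0.25],"turn":0},{"grip":0,"translation":[0,0.2,0],"turn":0},{"grip":0,"translation":[0,0.2,0],"turn":0},{"grip":0,"translation":[0,0.2,0],"turn":0},{"grip":0,"translation":[0,0.2,0],"turn":0},{"grip":0,"translation":[0,0.2,0],"turn":0},{"grip":0,"translation":[0,0.2,0],"turn":0},{"grip":0,"translation":[0,0.2,0],"turn":0},{"grip":0,"translation":[0,0.2,0],"turn":0},{"grip":0,"translation":[0,0.2,0],"turn":0}]' && python3 -c "
from h import *
stat()" && python3 -m handwheel '[{"grip":0,"translation":[0,0.2,0],"turn":0},{"grip":0,"translation":[0,0.2,0],"turn":0},{"grip":0,"translation":[0,0.2,0],"turn":0},{"grip":0,"translation":[0,0.2,0],"turn":0},{"grip":0,"translation":[0,0.2,0],"turn":0},{"grip":0,"translation":[0,0.2,0],"turn":0},{"grip":0,"translation":[0,0.2,0],"turn":0},{"grip":0,"translation":[0,0.2,0],"turn":0}]' && python3 - <<'E'
from h import *
stat()
b=grab('scene','sc8')
cv2.imwrite('pics/v3.png',cv2.resize(b['frame'][150:290,230:390],(640,560),interpolation=2)[:,:,::-1])
E
```

```text
time_s: 11.13
eef_pos: [628.0, -187.4, 81.2]
tcp_rot: [0.569, -0.42, 0.569, 0.42]
wrist_force: [0.7, 0.5, -0.2]
grip_width: -0.4
t 11.13 stand [114.7 -68.7] z 81.2 F [ 0.7  0.5 -0.2] toolx [ 0.  0. -1.] toolyz in stand [-1.0, 0.003, 0.003, 1.0] grip -0.4
time_s: 11.8
eef_pos: [599.3, -175.5, 81.4]
tcp_rot: [0.57, -0.42, 0.567, 0.421]
wrist_force: [4.7, 5.0, -1.7]
grip_width: 0.2
t 11.8 stand [ 83.6 -65.7] z 81.4 F [ 4.7  5.  -1.7] toolx [ 0.003  0.003 -1.   ] toolyz in stand [-1.0, 0.002, 0.002, 1.0] grip 0.2
```

View pics/v3.png

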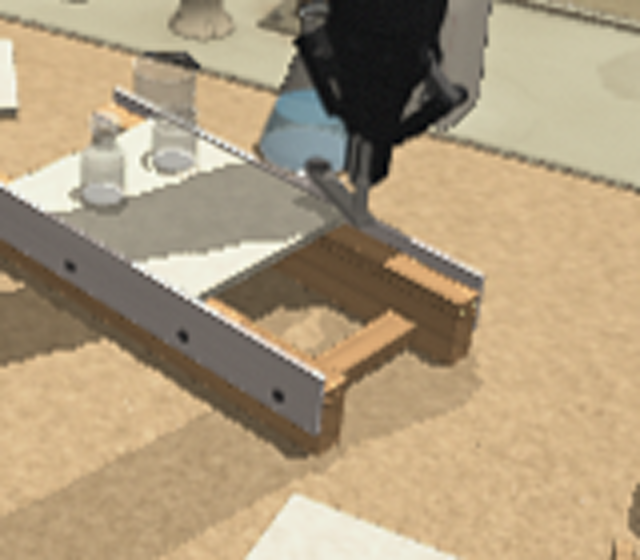

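The keeper has swung to about 0.4 rad; its post at (362,180) is against the finger. The side force shows the contact sticking, so I follow the arc with some +y motion.

```bash
python3 -m handwheel '[{"grip":0,"translation":[0,0.1,0.2],"turn":0},{"grip":0,"translation":[0,0.14,0.08],"turn":0},{"grip":0,"translation":[0,0.14,0.08],"turn":0},{"grip":0,"translation":[0,0.14,0.1],"turn":0},{"grip":0,"translation":[0,0.14,0.1],"turn":0},{"grip":0,"translation":[0,0.13,0.12],"turn":0},{"grip":0,"translation":[0,0.12,0.12],"turn":0},{"grip":0,"translation":[0,0.1,0.12],"turn":0},{"grip":0,"translation":[0,0.1,0.12],"turn":0}]' && python3 - <<'E'
from h import *
stat()
b=grab('scene','sc9')
a=grab('top','top9')
cr=lambda f,r0,r1,c0,c1:cv2.resize(f['frame'][r0:r1,c0:c1],(400,400),interpolation=2)
cv2.imwrite('pics/v4.png',np.hstack([cr(a,120,240,240,360),cr(b,150,270,250,370)])[:,:,::-1])
E
```

```text
time_s: 12.6
eef_pos: [582.2, -152.4, 81.4]
tcp_rot: [0.569, -0.42, 0.569, 0.42]
wrist_force: [2.0, -0.2, 0.7]
grip_width: -0.2
t 12.6 stand [ 60.6 -48.6] z 81.4 F [ 2.  -0.2  0.7] toolx [-0.    -0.001 -1.   ] toolyz in stand [-1.0, 0.004, 0.004, 1.0] grip -0.2
```

View pics/v4.png

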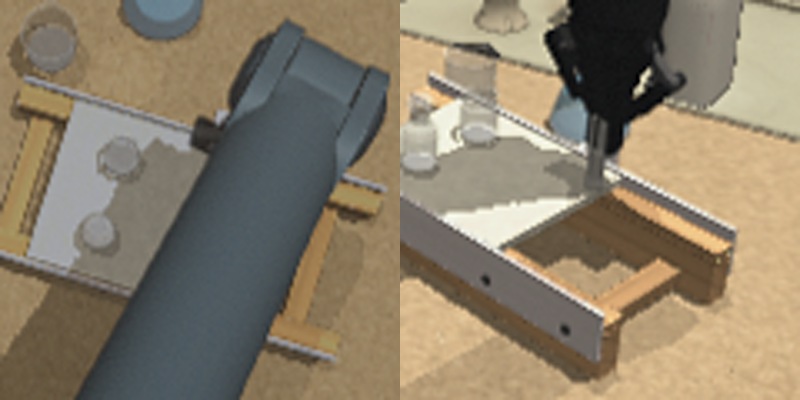

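Keeper tip is over the board corner (right pane 598,190), about 0.9 rad. I back off, go round behind the post and push it toward +y.

```bash
python3 -m handwheel '[{"grip":0,"translation":[0,-0.4,0],"turn":0},{"grip":0,"translation":[0,-0.8,0],"turn":0},{"grip":0,"translation":[0,0,-0.8],"turn":0},{"grip":0,"translation":[0,0,-0.9],"turn":0},{"grip":0,"translation":[0,0,-0.8],"turn":0},{"grip":0,"translation":[0,0.7,0],"turn":0},{"grip":0,"translation":[0,0.9,0],"turn":0},{"grip":0,"translation":[0,0.8,0],"turn":0},{"grip":0,"translation":[0,0,0],"turn":0},{"grip":0,"translation":[0,0,0.2],"turn":0},{"grip":0,"translation":[0,0,0.2],"turn":0},{"grip":0,"translation":[0,0,0.2],"turn":0}]' && python3 -c "
from h import *
stat()"
python3 -m handwheel '[{"grip":0,"translation":[0,0,0.2],"turn":0},{"grip":0,"translation":[0,0,0.2],"turn":0},{"grip":0,"translation":[0,0,0.2],"turn":0},{"grip":0,"translation":[0,0,0.2],"turn":0},{"grip":0,"translation":[0,0,0.2],"turn":0},{"grip":0,"translation":[0,0,0.2],"turn":0}]' && python3 -c "
from h import *
stat()"
```

```text
time_s: 13.7
eef_pos: [550.0, -181.0, 81.5]
tcp_rot: [0.569, -0.421, 0.569, 0.42]
wrist_force: [-0.0, 0.7, -0.1]
grip_width: 0.1
t 13.7 stand [ 38.1 -85.3] z 81.5 F [-0.   0.7 -0.1] toolx [ 0.001 -0.001 -1.   ] toolyz in stand [-1.0, 0.003, 0.003, 1.0] grip 0.1
time_s: 14.2
eef_pos: [555.0, -158.4, 81.0]
tcp_rot: [0.569, -0.42, 0.569, 0.42]
wrist_force: [-1.8, -0.8, -0.0]
grip_width: 0.1
t 14.2 stand [ 36.3 -62.3] z 81.0 F [-1.8 -0.8 -0. ] toolx [-0.001 -0.    -1.   ] toolyz in stand [-1.0, 0.004, 0.004, 1.0] grip 0.1
```

```bash
python3 -m handwheel '[{"grip":0,"translation":[0,0.05,0.15],"turn":0},{"grip":0,"translation":[0,0.05,0.15],"turn":0},{"grip":0,"translation":[0,0.05,0.15],"turn":0},{"grip":0,"translation":[0,0.03,0.15],"turn":0},{"grip":0,"translation":[0,0.02,0.15],"turn":0},{"grip":0,"translation":[0,0,0.1],"turn":0},{"grip":0,"translation":[0,0,0.08],"turn":0},{"grip":0,"translation":[0,0,0.05],"turn":0},{"grip":0,"translation":[0,0,0.05],"turn":0}]' && python3 - <<'E'
from h import *
stat()
b=grab('scene','sc10')
f=grab('top','top10')
cr=lambda f,r0,r1,c0,c1:cv2.resize(f['frame'][r0:r1,c0:c1],(400,400),interpolation=2)
cv2.imwrite('pics/v5.png',np.hstack([cr(f,120,240,240,360),cr(b,150,270,240,360)])[:,:,::-1])
E
```

```text
time_s: 14.95
eef_pos: [558.0, -137.4, 81.3]
tcp_rot: [0.569, -0.42, 0.569, 0.42]
wrist_force: [-0.4, -0.3, -1.3]
grip_width: -0.0
t 14.95 stand [ 33.1 -41.2] z 81.3 F [-0.4 -0.3 -1.3] toolx [ 0. -0. -1.] toolyz in stand [-1.0, 0.003, 0.003, 1.0] grip -0.0
```

View pics/v5.png

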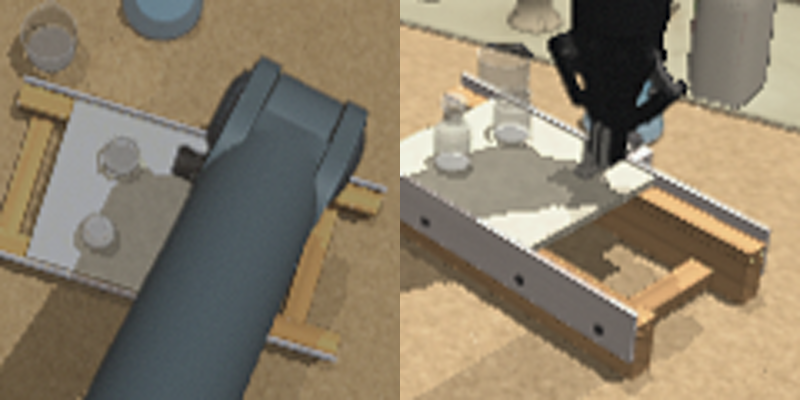

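The keeper lies nearly across. I creep toward the stop, watching the force.

```bash
python3 -m handwheel '[{"grip":0,"translation":[0,0,0.05],"turn":0},{"grip":0,"translation":[0,0,0.05],"turn":0},{"grip":0,"translation":[0,0,0.05],"turn":0}]' && python3 -m handwheel '[{"grip":0,"translation":[0,0,0.04],"turn":0},{"grip":0,"translation":[0,0,0.0],"turn":0}]' ; python3 -c "
from h import *
stat()"
```

```text
time_s: 15.3
eef_pos: [558.7, -134.6, 81.3]
tcp_rot: [0.569, -0.42, 0.569, 0.42]
wrist_force: [-0.4, -0.6, 0.0]
grip_width: 0.1
time_s: 15.47
eef_pos: [559.1, -133.5, 81.3]
tcp_rot: [0.569, -0.42, 0.569, 0.42]
wrist_force: [-0.8, 0.0, 0.1]
grip_width: 0.2
t 15.47 stand [ 33.  -37.3] z 81.3 F [-0.8  0.   0.1] toolx [ 0.  0. -1.] toolyz in stand [-1.0, 0.003, 0.003, 1.0] grip 0.2
```

```bash
python3 -m handwheel '[{"grip":0,"translation":[0,0,0.05],"turn":0},{"grip":0,"translation":[0,0,0.0],"turn":0}]' && python3 -m handwheel '[{"grip":0,"translation":[0,0,0.05],"turn":0},{"grip":0,"translation":[0,0,0.0],"turn":0}]' ; python3 -c "
from h import *
stat()"
```

```text
time_s: 15.63
eef_pos: [559.3, -132.6, 81.2]
tcp_rot: [0.569, -0.42, 0.569, 0.42]
wrist_force: [0.5, 0.2, 0.8]
grip_width: -0.1
time_s: 15.8
eef_pos: [559.4, -132.2, 81.3]
tcp_rot: [0.569, -0.42, 0.569, 0.42]
wrist_force: [-0.5, -1.6, 0.1]
grip_width: -0.2
t 15.8 stand [ 32.9 -35.9] z 81.3 F [-0.5 -1.6  0.1] toolx [-0.    -0.001 -1.   ] toolyz in stand [-1.0, 0.003, 0.003, 1.0] grip -0.2
```

```bash
python3 -m handwheel '[{"grip":0,"translation":[0,0,-0.3],"turn":0},{"grip":0,"translation":[0,0,-0.8],"turn":0},{"grip":0,"translation":[-0.5,0,-1],"turn":0},{"grip":0,"translation":[-1,0,-1],"turn":0},{"grip":0,"translation":[-1,0,-1],"turn":0},{"grip":0,"translation":[-1,0,-1],"turn":0},{"grip":0,"translation":[-1,0,-1],"turn":0},{"grip":0,"translation":[-1,0,-1],"turn":0},{"grip":0,"translation":[0,0.5,-1],"turn":0},{"grip":0,"translation":[0,0.5,-1],"turn":0},{"grip":0,"translation":[0,0.5,-1],"turn":0},{"grip":0,"translation":[0,0.5,-1],"turn":0}]' && python3 - <<'E'
from h import *
stat()
b=grab('scene','sc11')
f=grab('top','top11')
P=cloud(f);S=tost(P);z=P[:,:,2]
k=(z>66)&(z<80)&(S[...,0]>15)&(S[...,0]<105)&(S[...,1]<10)&(S[...,1]>-60)
q=S[k];print(len(q),q.min(0),q.max(0));
l=cv2.fitLine(q[(q[:,0]<80)].astype(np.float32),2,0,.01,.01).ravel();print('line',l)
k=(z>84)&(z<102)&(S[...,0]>5)&(S[...,0]<70)&(S[...,1]<10)&(S[...,1]>-60);print('post',k.sum(),S[k].mean(0))
front('top12')
cr=lambda f,r0,r1,c0,c1:cv2.resize(f['frame'][r0:r1,c0:c1],(400,400),interpolation=2)
cv2.imwrite('pics/v6.png',np.hstack([cr(f,120,240,240,360),cr(b,150,270,240,360)])[:,:,::-1])
E
```

```text
time_s: 16.8
eef_pos: [455.4, -333.3, 191.6]
tcp_rot: [0.569, -0.42, 0.569, 0.42]
wrist_force: [1.0, 0.4, -1.1]
grip_width: -0.0
t 16.8 stand [  -8.1 -258.5] z 191.6 F [ 1.   0.4 -1.1] toolx [ 0.001  0.    -1.   ] toolyz in stand [-1.0, 0.003, 0.003, 1.0] grip -0.0
129 [ 23.02362969 -53.54035936] [102.25549345   1.42596105]
line [ 9.9904972e-01 -4.3585550e-02  5.4242363e+01 -1.9328012e+01]
post 10 [ 32.06667263 -18.17667137]
118.6 60.1
118.3 60.3
118.5 60.2
118.8 60.4
118.3 60.7
```

View pics/v6.png

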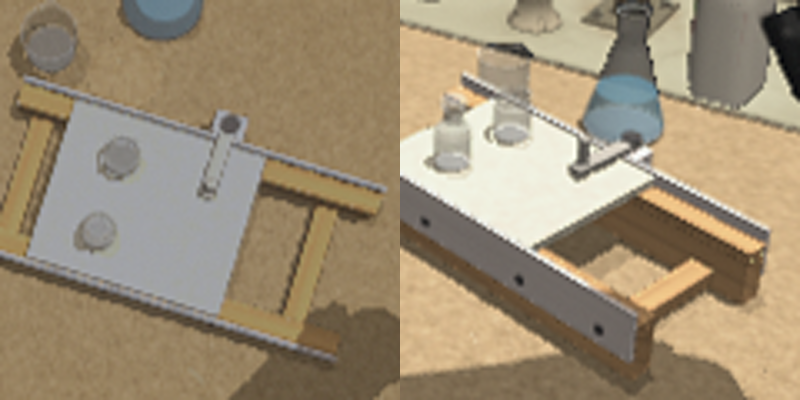

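The keeper points straight across over the board (left pane, (230,122) to (207,192)). Both bottles stand, and the board is flat. I hand in.

```bash
python3 -m handwheel '[{"grip":0,"translation":[0,0,0],"turn":0},{"grip":0,"translation":[0,0,0],"turn":0}]' && python3 -c "
from rig import ticket
print(ticket.sign_off())"
```

```text
time_s: 17.12
eef_pos: [457.2, -331.0, 191.2]
tcp_rot: [0.569, -0.421, 0.568, 0.421]
wrist_force: [0.3, -0.3, 0.5]
grip_width: 0.1
the job is handed in; nothing more can be done
None
```

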